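Brace the paste jar and unscrew its cap

TASK

At the packing bench, set the aluminium straightedge on edge in the jig, flush against the square paste jar's flat side that faces the two posts and lying across both posts, and let go of it, so that the jar cannot turn. Then unscrew the tight black cap (counterclockwise from above), stop turning when its threads let go, lift it straight up and finish still holding it level, just clear above the jar's mouth (a centimetre or two), without setting it down. The jar must stay standing in the jig, not turned or lifted, with the straightedge still beside it, and the other things on the bench are to be left alone.

Things in the scene. Friction and masses are not known exactly. Their poses are not given: they have to be found in the camera images.
- brace: Jig fixed to the bench: plywood plate 135 (x) x 260 (y) x 12 mm. Origin: centre of its underside; z up. On it: a wooden fence 18 x 48 x 40 mm high (jar-side face at x=+42, spans y=+60 to +108 mm) and two upright steel posts, radius 7, at x=-47, y=+98 and -98 mm, 42 mm above the plate, top 14 mm coned to radius 3. The jar stands against the fence's -x face.
- slot (a point): Centre of the floor of the slot for the straightedge, on the jig plate's top (12 mm above the bench); axes as the jig's. The slot lies between the jar's -x side and the two posts, along y, 21 to 22 mm wide. The straightedge lies along it, centred here lengthwise (to 15 mm).
- jar: Loose square white jar, 0.4 kg, body 60 x 60 x 46 mm high, on the jig plate, square to the jig at about x=+11, y=+65 mm in its frame, within 1 mm of the fence; its -x side faces the posts. Origin: centre of its underside; z up. Above the body a round neck, radius 21 mm, with two thread ledges inside the cap. If not braced it turns with its cap.
- jar_mouth (a point): Top of the jar's mouth (its sprung rubber seal risen, cap off), on the jar's axis, 80.5 mm above the jar's origin; the cap hides it until removed. The cap's lower rim must end up above this.
- cap: Loose black round cap on the jar, 58 mm diameter, 30 mm high, 45 g, grey rib across its top along its x axis. Origin: centre of its lower rim; z up. Closed: origin 52 mm above the jar's, x axis 0 to 0.1 rad counterclockwise of the jar's. A rubber seal presses it up (12 N; turning takes roughly 0.3 N m).
- cap_grip (a point): On the cap's axis, 21 mm above its rim: a height to grip it. Thread: turned counterclockwise from above the two lugs come free 0.87 rad from the jar's x axis, rising up to 2.5 mm; at 2.8 rad they meet the next stop. Turn it to 1.0 to 1.8 rad from the jar's x axis, then lift straight: it is clear of the mouth 29 mm above its closed height.
- straightedge: Loose aluminium straightedge, a plain box bar 18 (x, thickness) x 230 (y, length) x 48 mm (z, height), 0.30 kg, standing on its long narrow edge on the bench to the right of the jig. Origin: centre of its underside; y along its length. Either end may point either way.
- tape_roll: Bystander: cardboard-coloured roll, 96 mm diameter, 45 mm high, origin at the underside.
- parcel_small: Bystander: cardboard parcel 120 x 90 x 60 mm, origin at the underside.
- parcel_flat: Bystander: flat cardboard parcel 200 x 150 x 45 mm, origin at the underside.
- marker: Bystander: black marker pen, 14 mm thick, about 134 mm long, lying along its x axis.
- round_pot: Bystander: closed round pot, 60 mm diameter, 75 mm high, origin at the underside.
- box_cutter: Bystander: box cutter lying flat, handle 140 x 22 x 16 mm along x, origin at the handle's underside.
- cleaner: Bystander: bottle, 64 mm diameter, 170 mm high, origin at the underside.
There are look-alikes about, which are no part of the job. Several things look just like the straightedge: the one meant starts farthest from the robot's base.

How it is judged (in metres and radians):
On the way, in this order (a step that is already met when the one before it is completed fails the run):
1. the straightedge stands in the slot flush against the jar's side (within 3 mm, 3.5 deg), across both posts, let go, with the cap still closed (y of straightedge in the frame of brace between -0.015 and 0.015 m and z of straightedge in the frame of brace between 0.008 and 0.016 m and x of straightedge in the frame of jar between -0.042 and -0.036 m and angle between the y axis of straightedge and the y axis of jar, either way round below 0.06 rad and contact force between straightedge and the fingers below 0.2 N and angle between the x axis of cap and the x axis of jar, either way round below 0.4 rad), for 0.2 s.
2. the cap is unscrewed: turned past 0.8 rad while still down on the jar (angle between the x axis of cap and the x axis of jar, either way round above 0.8 rad and z of cap in the frame of jar below 0.06 m), for 0.05 s.
At the end, for the whole second after the job is handed in: Cap held still, level (0.15 rad), touching only the fingers, rim 82-125 mm above the jar's underside, within 15 mm of its axis, turned 0.8-2.34 rad from the jar's x. Jar upright in place, within 0.25 rad of square; straightedge in the slot, untouched, within 15 mm of centred and 0.12 rad (y of straightedge in the frame of brace between -0.015 and 0.015 m and z of straightedge in the frame of brace between 0.008 and 0.016 m and x of straightedge in the frame of brace between -0.037 and -0.022 m and angle between the y axis of straightedge and the y axis of brace, either way round below 0.12 rad and contact force between straightedge and the arm below 0.2 N and contact force between cap and the fingers above 2 N and contact force between cap and jar below 0.1 N and contact force between cap and straightedge below 0.1 N and contact force between cap and brace below 0.1 N and z of cap in the frame of jar between 0.082 and 0.125 m and horizontal distance between cap and jar below 0.015 m and angle between cap's own z axis and vertical below 0.15 rad and angle between the x axis of cap and the x axis of jar, either way round above 0.8 rad and linear speed of cap below 0.02 m/s and z of jar in the frame of brace below 0.016 m and angle between jar's own z axis and vertical below 0.06 rad and angle between the x axis of jar and the x axis of brace, either way round below 0.25 rad and horizontal distance between jar and brace below 0.09 m and y of jar in the frame of brace above 0.05 m); the arm keeps its last pose, push and grip.
It fails at once if the jar is turned in the jig by more than 0.25 rad (angle between the x axis of jar and the x axis of brace, either way round above 0.25 rad).
It fails at once if the jar is lifted off the jig plate by more than 8 mm or tipped (z of jar in the frame of brace above 0.02 m or angle between jar's own z axis and vertical above 0.2 rad).
It fails at once if another thing on the bench is moved by more than 30 mm (distance of any of tape_roll, parcel_small, parcel_flat, marker, round_pot, box_cutter, cleaner from where it was at the start of the episode above 0.03 m).
It also fails if it takes over 48 s, if anything falls off the work surface, if the arm or the gripper's body presses on something with over 40 N, if the wrist force passes 120 N, or if a joint passes its speed limit or range.

ROBOT

A 6-joint arm with a two-finger parallel gripper is mounted at the origin on the work surface. World frame = base frame: x ahead of the robot, y to its left, z up, the work surface at z = 0. Lengths are in m, angles in degrees, forces in N, time in s.
With the tool pointing down it reaches from about 0.275 to 0.775 m from the base axis. Payload 14.6 kg.
Tool frame: the origin (TCP) lies at the very end of the fingers, on their centre line; the grasp point (between the pads) lies 19 mm behind it; z points along the fingers, y is the line along which they close (so a half turn about z gives the same grasp; the last joint's range is limited). The gripper opens to 85 mm and grips with 20 to 120 N. Pads are 22 mm wide; open, the fingers measure 114 mm over their backs; the gripper's body (76 mm by 85 mm) begins 54 mm behind the grasp point. The pads swing forward as they close: fully open they stand 13 mm farther back than shut.
Start: joints at [54.643, 15.075, -2.767, 72.158, 0, 81.102], TCP at [0.234, 0.47, 0.231] pointing down, gripper open.
Joint ranges: [-151.79, 151.79], [-50.71, 97.33], [-67.44, 78.34], [-121.81, 120.89], [-77.56, 73.72], [-180, 180]. Speed limits (degrees/s): [108.29, 108.29, 147.25, 159.86, 180, 180].

INTERFACE

Orientations are given as a 3x3 rotation matrix whose columns are the frame's x, y, z axes.
In Python, from station import manip gives the robot as it stands.
- The arm moves only by the tool servo_tool, never from a script. Its argument "motion" is a list that holds one entry, the list of rows, each a list of 6 numbers: the shift along the tool's x, y, z normalised to -1 to 1, where 1 is 0.4 m, then the turn, a rotation vector about the tool's x, y, z normalised to -1 to 1, where 1 is pi/2 rad. In form: [[[tx, ty, tz, rx, ry, rz], ...]]. A call has 1 to 8 rows; each row is the pose to reach, as a shift and turn from the pose commanded when the call began, along the tool's axes at that moment; what a row does not reach only later rows make up. A row lasts 1/8 s, in which the tool goes at most 62.5 mm and 10.7 degrees, less where a joint would pass 70% of its speed; a pose out of reach is approached as far as the arm can. A call with a number of a shift or a turn outside -1 to 1 is refused whole. A call with a gripper value outside its range is refused whole. "jaw" is the opening, from 0 (shut) to 1 (fully open), set as the call begins (left out, the last holds). The fingers move at their own pace and stop on an object; the grip force is fixed at half the most. Time passes only in rows, so rows that repeat a pose let the fingers close. It gives the time, the measured TCP pose, the force, the opening and the grip force at its end, in the units of the state.
- manip.get_state(): the state, without advancing time (a new reading comes with each control period).
- manip.grab_frame(name): name is "side" or "top" or "wrist"; returns a dict with "image" (400x640x3 uint8, red, green, blue), "camera_matrix" (3x3 intrinsics, pixels), "xyz" and "rotation" of the camera in the world. Camera axes: x right, y up, looking along -z (the intrinsics and any distortion apply to the point x, -y, -z); pixel columns grow to the right and rows downward; lengths in m; the calibration is good to about 2 mm. The wrist camera is an equidistant fisheye: a pixel r from the principal point sees the ray r / f radians off the axis. A picture is of the moment at which its call begins. There is no depth.
- manip.hand_in(): hands the job in; it is judged then, once.
Trained networks look in the newest picture that a camera, given by its name, has taken for a name from the list of things; names that differ only in an ending like _2 or _b are one class to them, and where a whole thing is asked for, a point or a joint stands for the part that bears it (a point fixed in the world has none). Each returns a list of dicts, best first, with "score" (0 to 1); they miss things now and then, are a little off and sometimes report something else, mostly with a low value. They report only what shows in the picture. A call takes as long as a camera call. They do not tell look-alikes from the thing itself.
- manip.look_for(camera, thing): "position" ([column, row] in pixels, amid what is visible of it).
- manip.masks_of(camera, thing): "mask" (400x640 bool, what is visible of it) and "position" ([column, row] in pixels, amid what is visible of it).
The state is a dict: "clock": time; "qpos": joint angles; "dq": joint speeds; "effort": joint torques, N m; "ee_pos": TCP position; "ee_rot": TCP orientation; "contact_force": force on the tool from outside, world axes, zero at the start; "wrist_torque": the same for the moment, N m; "finger_gap": finger opening in m; "gripper_force": force on a finger pad.
Only numpy, scipy, OpenCV 4.12 (cv2) and the standard library are available. Lean on these libraries where they do the work, as an engineer would, in place of code of your own. Each camera call takes 0.05 s, during which the arm holds its last target. There are 200 camera calls.

## Working session

There is one attempt and no reset: what is moved stays moved. The work goes in short steps, Python scripts to look and compute and a tool call to move; the robot and the scene stay as the last step left them, time stands still between calls to the robot, and variables do not carry over. Pictures are saved under pics/ and viewed, at most 14 in all, crops included, and the job is handed in when it is done.

Besides the shell and the picture viewer there is one more tool, called as name([rows], argument=value, ...), one row to a line, values as JSON. servo_tool: Moves the arm, as the interface text tells. Scaled input: -1 to 1 covers 0.4 m each way for a shift and pi/2 rad each way for a turn. Its arguments: {"type":"object","properties":{"motion":{"type":"array","items":{"type":"array","items":{"type":"array","items":{"type":"number"}}}},"jaw":{"type":"number"}},"required":["motion"]}

```bash
mkdir -p pics; ls
cat > h.py <<'E'
import numpy as np, cv2
from station import manip
def grab(c,fn=None):
    f=manip.grab_frame(c)
    if fn: cv2.imwrite('pics/'+fn,f['image'][:,:,::-1])
    return f
def ray(f,p):
    K=np.array(f['camera_matrix']);R=np.array(f['rotation'])
    d=np.array([(p[0]-K[0,2])/K[0,0],-(p[1]-K[1,2])/K[1,1],-1.]);return np.array(f['xyz']),R@d
def at_z(f,p,z):
    o,d=ray(f,p);return o+d*(z-o[2])/d[2]
def proj(f,X):
    K=np.array(f['camera_matrix']);c=np.array(f['rotation']).T@(np.asarray(X,float)-np.array(f['xyz']))
    return np.array([K[0,2]+K[0,0]*c[0]/-c[2],K[1,2]-K[1,1]*c[1]/-c[2]])
E
python3 - <<'E'
from h import *
for c in ('top','side'):
    f=grab(c,c+'1.png')
    print(c,f['xyz'],np.round(f['rotation'],3).tolist(),np.round(f['camera_matrix'],1).tolist(),[k for k in f])
    for t in ('straightedge','brace','jar','cap','marker','tape_roll','round_pot','cleaner'):
        for m in manip.masks_of(c,t):
            print(t,round(m['score'],2),np.round(m['position']),m['mask'].sum())
print(manip.get_state())
E
```

```text
pics
top [ 0.25709923 -0.00835671  1.52400098] [[0.018, 0.988, -0.156], [-1.0, 0.019, 0.006], [0.008, 0.156, 0.988]] [[432.8, 0.0, 321.3], [0.0, 432.8, 205.5], [0.0, 0.0, 1.0]] ['image', 'camera_matrix', 'xyz', 'rotation']
straightedge 0.94 [441. 279.] 649
straightedge 0.67 [391. 193.] 497
straightedge 0.23 [301. 192.] 2361
brace 0.79 [301. 193.] 2486
jar 0.55 [276. 200.] 67
cap 0.48 [273. 194.] 245
marker 0.7 [362. 223.] 129
marker 0.65 [424. 159.] 307
tape_roll 0.68 [359. 142.] 350
tape_roll 0.4 [212. 185.] 2653
round_pot 0.68 [424. 158.] 277
cleaner 0.82 [437. 219.] 438
side [-0.05912652 -0.65375865  0.96590568] [[0.754, 0.458, -0.471], [-0.657, 0.545, -0.522], [0.018, 0.703, 0.711]] [[428.7, 0.0, 316.7], [0.0, 428.7, 198.1], [0.0, 0.0, 1.0]] ['image', 'camera_matrix', 'xyz', 'rotation']
straightedge 0.85 [360. 372.] 1022
straightedge 0.67 [381. 262.] 1081
straightedge 0.6 [385. 203.] 756
brace 0.6 [308. 206.] 2381
jar 0.69 [287. 184.] 288
cap 0.65 [228. 180.] 199
cap 0.57 [287. 173.] 281
marker 0.71 [328. 263.] 217
marker 0.23 [379. 262.] 1146
tape_roll 0.7 [385. 212.] 795
tape_r
[... 216 characters left out ...]
    -8.90140287e-04,  8.11018441e+01]), 'dq': array([ 0.06062431,  0.10040448, -0.01524339, -0.13765111, -0.08988147,
       -0.01133462]), 'effort': array([-1.54877041e-03, -6.37425327e+01,  3.84762704e+01,  1.24213671e-03,
       -2.77474337e-04, -5.98028532e-05]), 'ee_pos': array([0.23393487, 0.47000763, 0.23131274]), 'ee_rot': array([[-8.95250292e-01,  4.45563588e-01,  5.92106344e-05],
       [ 4.45563591e-01,  8.95250291e-01,  5.66010691e-05],
       [-2.77889622e-05,  7.70542266e-05, -9.99999997e-01]]), 'contact_force': array([ 0.02726852, -0.45031892, -0.44334594]), 'wrist_torque': array([ 0.02458579, -0.02275898, -0.02596713]), 'gripper_force': 0.0, 'finger_gap': 0.08540915198300551}
```

View pics/top1.png

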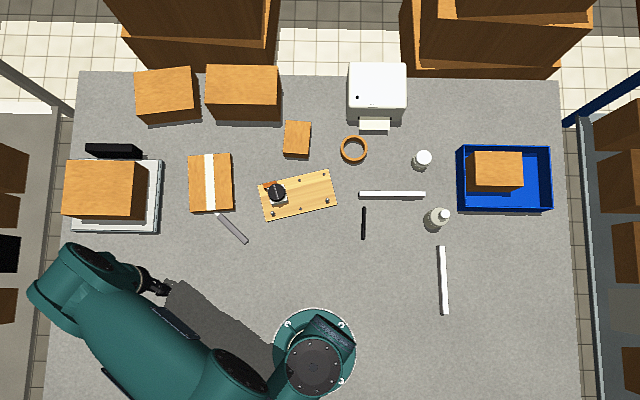

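View pics/side1.png

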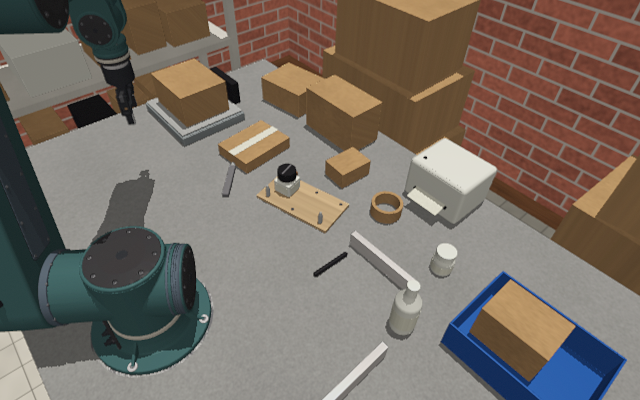

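```bash
cat >> h.py <<'E'
from scipy.optimize import minimize
def proj_w(f,X):
    K=np.array(f['camera_matrix']);c=np.array(f['rotation']).T@(np.asarray(X,float)-np.array(f['xyz']))
    v=np.array([c[0],-c[1]]);r=np.hypot(*v);th=np.arctan2(r,-c[2]);return K[[0,1],[2,2]]+K[0,0]*th*v/max(r,1e-9)
def box(p,sz,z0):
    x,y,a=p;c,s=np.cos(a),np.sin(a)
    return [(x+c*u*sz[0]/2-s*v*sz[1]/2,y+s*u*sz[0]/2+c*v*sz[1]/2,z0+w*sz[2]) for u in(-1,1) for v in(-1,1) for w in(0,1)]
def sil(f,P,pr,k=8):
    im=np.zeros((400,640),np.uint8);q=np.array([pr(f,X) for X in P])
    cv2.fillConvexPoly(im,cv2.convexHull(np.round(q*16).astype(np.int32)),255,cv2.LINE_AA,4);return im/255.
def fit(obs,p0,sz,z0,pr=proj):
    W=np.array([.02,.02,.05])
    def cost(u):
        p=np.array(p0)+u*W;c=0
        for f,m in obs:
            s=sil(f,box(p,sz,z0),pr);c+=1-np.minimum(s,m).sum()/np.maximum(s,m).sum()
        return c/len(obs)
    S=np.vstack([np.zeros(3),np.eye(3)])
    r=minimize(cost,np.zeros(3),method='Nelder-Mead',options=dict(initial_simplex=S-.3,xatol=1e-3,fatol=1e-5,maxiter=400))
    return np.array(p0)+r.x*W,r.fun
E
python3 - <<'E'
from h import *
F={c:grab(c) for c in('top','side')}
B={}
M={c:manip.masks_of(c,'straightedge') for c in F}
def near(c,q): return min(M[c],key=lambda m:np.hypot(*(np.array(m['position'])-q)))['mask'].astype(float)
for q1,q2 in(((391,193),(381,262)),((441,279),(360,372))):
    p=at_z(F['top'],q1,.03); print('cand',p[:2],np.hypot(p[0],p[1]))
    if q1[0]==391:
        obs=[(F['top'],near('top',q1)),(F['side'],near('side',q2))]
        print(fit(obs,(p[0],p[1],0.),(.018,.23,.048),0),fit(obs[:1],(p[0],p[1],0.),(.018,.23,.048),0),fit(obs[1:],(p[0],p[1],0.),(.018,.23,.048),0))
# jig
obs=[]
for c,q in(('top',(300,193)),('side',(308,206))):
    h=cv2.cvtColor(F[c]['image'],cv2.COLOR_RGB2HSV)
    m=max(manip.masks_of(c,'brace'),key=lambda m:m['score'])['mask']
    m=cv2.morphologyEx(m.astype(np.uint8),cv2.MORPH_CLOSE,np.ones((9,9)));h,_=cv2.findContours(m,0,1)
    hh=cv2.convexHull(max(h,key=cv2.contourArea));z=np.zeros((400,640),np.uint8);cv2.fillConvexPoly(z,hh,1)
    obs.append((F[c],z.astype(float)))
p=at_z(F['top'],(298,195),.012)
for o in(obs,obs[:1],obs[1:]): print('jig',fit(o,(p[0],p[1],.2),(.135,.26,.012),0))
for c in F:
  for m in manip.masks_of(c,'cap'): print(c,m['position'],m['score'],at_z(F[c],m['position'],.094))
a=F['top']['image'][130:330,200:500];b=F['side']['image'][130:330,200:500]
cv2.imwrite('pics/crop.png',cv2.resize(np.vstack([a[:150],b[:150]]),None,fx=2,fy=2,interpolation=2)[:,:,::-1])
f=grab('wrist');print(f['xyz'],f['rotation'],f['camera_matrix'])
print(manip.get_state()['clock'])
E
```

```text
cand [ 0.54265158 -0.26103854] 0.6021726120679496
(array([ 0.53869766, -0.26140201,  0.00588323]), np.float64(0.21879095073935328)) (array([ 0.53832811, -0.26229889,  0.01736386]), np.float64(0.1610642524505813)) (array([ 0.54032862, -0.23394203, -0.01968304]), np.float64(0.24304601105277368))
cand [ 0.24743584 -0.42960003] 0.4957627297356987
jig (array([0.53338722, 0.07169435, 0.26099329]), np.float64(0.062315863579417985))
jig (array([0.53356759, 0.07097964, 0.26185326]), np.float64(0.03438174589868859))
jig (array([0.53247571, 0.07299744, 0.26350811]), np.float64(0.08710989539402636))
top [302.7, 194.3] 0.63 [0.52024941 0.04670226 0.094     ]
top [274.9, 191.0] 0.48 [0.52972002 0.14034592 0.094     ]
top [210.2, 184.3] 0.46 [0.54844716 0.35857322 0.094     ]
side [287.1, 172.1] 0.81 [0.52247021 0.12709845 0.094     ]
side [254.8, 148.1] 0.23 [0.51441541 0.28438237 0.094     ]
[0.16011514 0.50560563 0.37407911] [[ 4.45976614e-01 -8.48750224e-01 -2.84126586e-01]
 [ 8.95044284e-01  4.22636886e-01  1.42386068e-01]
 [-7.67832135e-04 -3.17806733e-01  9.48155204e-01]] [[309.70691629   0.         321.75835823]
 [  0.         309.70691629 195.64607589]
 [  0.           0.           1.        ]]
1.35
```

View pics/crop.png

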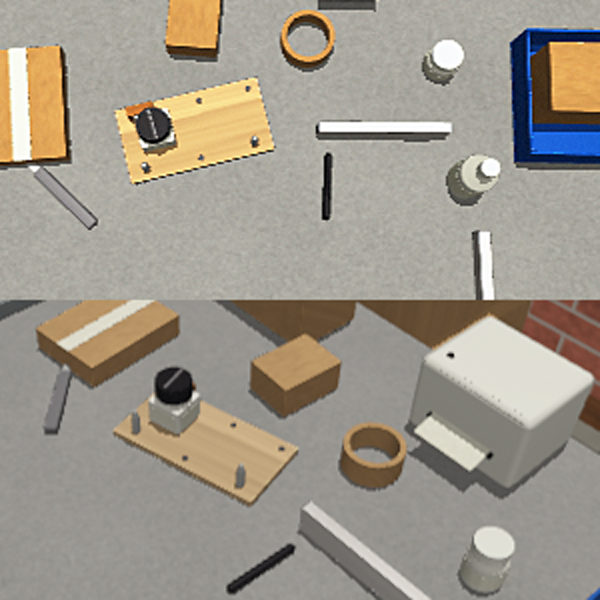

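servo_tool([
  [[-0.75,-0.65,0,0,0,0.695],[-0.75,-0.65,0,0,0,0.695],[-0.75,-0.65,0,0,0,0.695],[-0.75,-0.65,0,0,0,0.695],[-0.75,-0.65,0,0,0,0.695],[-0.75,-0.65,0,0,0,0.695],[-0.75,-0.65,0,0,0,0.695]],
], jaw=0.6)

```text
clock: 2.22
ee_pos: [0.3876, 0.1009, 0.2314]
ee_rot: [[-0.011, 1.0, 0.001], [1.0, 0.011, -0.0], [-0.0, 0.001, -1.0]]
contact_force: [0.4, 0.5, 0.2]
finger_gap: 0.0515
gripper_force: 0.0
```

servo_tool([
  [[-0.912,0.3675,0.2,0,0,0],[-0.912,0.3675,0.2,0,0,0],[-0.912,0.3675,0.2,0,0,0],[-0.912,0.3675,0.2,0,0,0],[-0.912,0.3675,0.2,0,0,0],[-0.912,0.3675,0.2,0,0,0],[-0.912,0.3675,0.2,0,0,0],[-0.912,0.3675,0.2,0,0,0]],
])

```text
clock: 3.22
ee_pos: [0.54, -0.2601, 0.1502]
ee_rot: [[-0.015, 1.0, -0.001], [1.0, 0.015, 0.001], [0.001, -0.001, -1.0]]
contact_force: [0.3, 0.6, -0.5]
finger_gap: 0.051
gripper_force: 0.0
```

Run:
```python
from h import *
f=grab('wrist','w1.png')
ms=manip.masks_of('wrist','straightedge')
for m in ms: print(m['score'],m['position'],m['mask'].sum())
q=proj_w(f,(.5385,-.262,.048));print(q)
m=min(ms,key=lambda m:np.hypot(*(np.array(m['position'])-q)))['mask']
ys,xs=np.nonzero(m);print(xs.min(),xs.max(),ys.min(),ys.max())
print(fit([(f,m.astype(float))],(.5385,-.262,.01),(.018,.23,.048),0,proj_w))
s=manip.get_state();print(s['ee_pos'],s['ee_rot'][:,0],s['clock'])
```

```text
0.61 [320.8, 172.4] 5422
[320.88450044 196.27741035]
310 335 56 306
(array([ 0.53931326, -0.26289696,  0.01045678]), np.float64(0.060203475790431504))
[ 0.53965692 -0.25818546  0.1512365 ] [-1.72069863e-02  9.99851860e-01  4.22029755e-04] 3.325
```

View pics/w1.png

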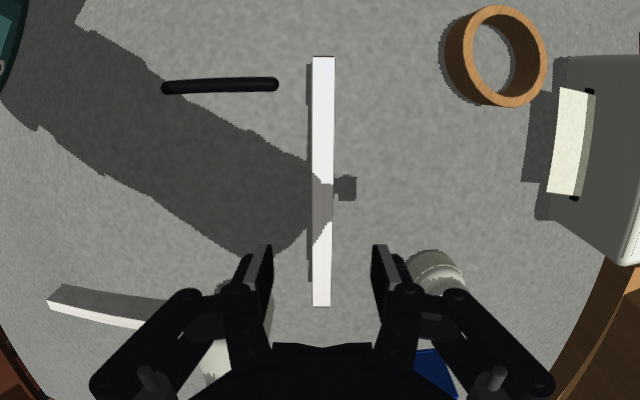

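servo_tool([
  [[-0.012,0,0.34,0,0,0.004],[-0.012,0,0.34,0,0,0.004],[-0.012,0,0.34,0,0,0.004],[-0.012,0,0.34,0,0,0.004]],
])

```text
clock: 3.82
ee_pos: [0.5404, -0.2631, 0.0167]
ee_rot: [[-0.012, 1.0, 0.0], [1.0, 0.012, -0.0], [-0.0, 0.0, -1.0]]
contact_force: [-0.2, -0.8, 0.1]
finger_gap: 0.0514
gripper_force: 0.0
```

servo_tool([
  [[0,0,0,0,0,0],[0,0,0,0,0,0],[0,0,0,0,0,0],[0,0,0,0,0,0]],
], jaw=0)

```text
clock: 4.32
ee_pos: [0.541, -0.2639, 0.0173]
ee_rot: [[-0.011, 1.0, 0.003], [1.0, 0.011, -0.002], [-0.002, 0.003, -1.0]]
contact_force: [-1.7, 2.0, 11.6]
finger_gap: 0.0175
gripper_force: 59.1
```

servo_tool([
  [[0,0,-0.15,0,0,0],[0,0,-0.3,0,0,0],[0.82,-0.08,-0.36,0,0,-0.159],[0.82,-0.08,-0.36,0,0,-0.159],[0.82,-0.08,-0.36,0,0,-0.159],[0.82,-0.08,-0.36,0,0,-0.159],[0.82,-0.08,-0.36,0,0,-0.159],[0.82,-0.08,-0.36,0,0,-0.159]],
])

```text
clock: 5.32
ee_pos: [0.5038, 0.0671, 0.1605]
ee_rot: [[-0.261, 0.965, 0.001], [0.965, 0.261, 0.0], [-0.0, 0.001, -1.0]]
contact_force: [0.1, -1.0, -2.2]
finger_gap: 0.0172
gripper_force: 59.8
```

servo_tool([
  [[0,0,0,0,0,0],[0,0,0,0,0,0]],
])

```text
clock: 5.58
ee_pos: [0.5047, 0.0632, 0.1594]
ee_rot: [[-0.257, 0.966, 0.0], [0.966, 0.257, -0.0], [-0.0, 0.0, -1.0]]
contact_force: [0.3, 0.2, -2.7]
finger_gap: 0.0172
gripper_force: 59.8
```

Run:
```python
from h import *
f=grab('wrist','w2.png')
s=manip.get_state();print(s['ee_pos'],s['ee_rot'],s['clock'],s['finger_gap'],s['contact_force'])
for t in('brace','jar','cap'):
  for m in manip.masks_of('wrist',t): print(t,m['score'],m['position'],m['mask'].sum())
J=np.array([.5335,.071]);a=.261;R=np.array([[np.cos(a),-np.sin(a)],[np.sin(a),np.cos(a)]])
for n,x,y,z in(('post+',-.047,.098,.054),('post-',-.047,-.098,.054),('cap',.011,.065,.094),('c1',.0675,.13,.012),('c2',-.0675,.13,.012),('c3',.0675,-.13,.012),('c4',-.0675,-.13,.012),('jar--',-.019,.035,.058),('jar-+',-.019,.095,.058)):
    print(n,proj_w(f,[*(J+R@[x,y]),z]).round(1))
```

```text
[0.50467809 0.06303436 0.1593251 ] [[-2.56468114e-01  9.66552689e-01  7.79111503e-05]
 [ 9.66552648e-01  2.56468125e-01 -2.82737077e-04]
 [-2.93262008e-04  2.79218387e-06 -9.99999957e-01]] 5.625 0.01747647910453344 [-0.71622089 -0.77227426 -2.82152485]
brace 0.58 [378.4, 183.0] 14016
jar 0.8 [352.3, 81.7] 202
cap 0.73 [385.1, 121.2] 5314
post+ [300.9  74.3]
post- [305.3 288.7]
cap [383.4 120. ]
c1 [425.4  48.8]
c2 [281.5  44.3]
c3 [406.  287.6]
c4 [289.9 289.6]
jar-- [336.4 153. ]
jar-+ [336.8  77.6]
```

View pics/w2.png

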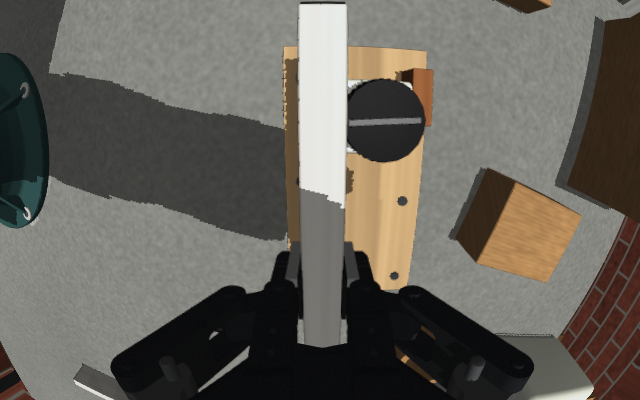

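```bash
cat >> h.py <<'E'
def ray_w(f,p):
    K=np.array(f['camera_matrix']);v=(np.asarray(p,float)-K[[0,1],[2,2]])/K[0,0];th=np.hypot(*v)
    d=np.array([v[0]/th*np.sin(th),-v[1]/th*np.sin(th),-np.cos(th)]);return np.array(f['xyz']),np.array(f['rotation'])@d
def at_zw(f,p,z):
    o,d=ray_w(f,p);return (o+d*(z-o[2])/d[2])
E
python3 - <<'E'
from h import *
f=grab('wrist');im=cv2.cvtColor(f['image'],cv2.COLOR_RGB2HSV)
wood=(im[:,:,1]>70)&(im[:,:,0]<30)&(im[:,:,2]>70)
a=.261;R=np.array([[np.cos(a),-np.sin(a)],[np.sin(a),np.cos(a)]]);J=np.array([.5335,.071])
tj=lambda P:(np.asarray(P)[...,:2]-J)@R
r=[at_zw(f,(np.nonzero(wood[y,350:440])[0].max()+350.5,y),.012) for y in range(205,265,4)]
t=[at_zw(f,(x,np.nonzero(wood[20:100,x])[0].min()+19.5),.012) for x in range(352,396,4)]
l=[at_zw(f,(np.nonzero(wood[y,260:300])[0].min()+259.5,y),.012) for y in range(180,240,4)]
for n,e in(('right',r),('top',t),('left',l)):
    e=tj(e);print(n,(1e3*e).round(1).mean(0),(1e3*e[[0,-1]]).round(1).tolist())
# bar edges (top face) rows
g=f['image'].astype(int);s=manip.get_state();zt=s['ee_pos'][2]+.0307
for y in(40,80,120,160):
    row=g[y].sum(1);
    w=[x for x in range(285,362) if g[y,x].min()>195 and g[y,x].max()-g[y,x].min()<25]
    print('bar',y,w[0],w[-1],[(1e3*tj(at_zw(f,(x,y),zt))).round(1).tolist() for x in(w[0]-.5,w[-1]+.5)])
print('tcp',1e3*tj(s['ee_pos']), s['ee_rot'][:,0])
# cap cylinder fit
m=max(manip.masks_of('wrist','cap'),key=lambda m:m['score'])['mask'].astype(float)
th=np.linspace(0,2*np.pi,60)
def cyl(p): return [(p[0]+.029*np.cos(k),p[1]+.029*np.sin(k),z) for k in th for z in(.064,.094)]
p0=J+R@[.011,.065]
def c(u):
    q=sil(f,cyl(p0+.01*u),proj_w);return 1-np.minimum(q,m).sum()/np.maximum(q,m).sum()
o=minimize(c,[.1,.1],method='Nelder-Mead',options=dict(initial_simplex=[[0,0],[.3,0],[0,.3]]))
print('cap',1e3*tj(p0+.01*o.x),o.fun)
# rib
b=[(x,y) for y in range(105,140) for x in range(352,420) if 90<g[y,x].mean()<190]
b=np.array(b,np.float32);v=cv2.fitLine(b,cv2.DIST_HUBER,0,.01,.01).ravel();e=tj([at_zw(f,v[2:]+k*v[:2],.094) for k in(-30,30)]);print('rib',1e3*e,np.degrees(np.arctan2(*(e[1]-e[0])[::-1])))
E
```

```text
right [ 67.74666667 -59.12666667] [[67.7, -26.7], [67.6, -93.3]]
top [ 15.56363636 128.14545455] [[-3.0, 128.5], [34.4, 128.4]]
left [-66.64666667 -29.77333333] [[-66.4, -0.1], [-66.9, -60.7]]
bar 40 299 345 [[-38.8, 101.5], [-22.2, 101.4]]
bar 80 300 345 [[-38.5, 86.7], [-22.2, 86.7]]
bar 120 300 345 [[-38.6, 72.2], [-22.1, 72.2]]
bar 160 300 344 [[-38.9, 57.4], [-22.3, 57.3]]
tcp [-29.94579968   0.12713116] [-2.56538324e-01  9.66534059e-01  3.26630130e-05]
cap [12.05917339 64.75514776] 0.10327388514371894
rib [[-8.1596897  62.88313691]
 [33.5737339  65.90506623]] 4.141575691296192
```

servo_tool([
  [[-0.0045,0.002,0.186,0,0,-0.001],[-0.0045,0.002,0.186,0,0,-0.001],[-0.0045,0.002,0.186,0,0,-0.001],[-0.0045,0.002,0.186,0,0,-0.001]],
])

```text
clock: 6.38
ee_pos: [0.5067, 0.0626, 0.0865]
ee_rot: [[-0.259, 0.966, 0.002], [0.966, 0.259, -0.0], [-0.001, 0.002, -1.0]]
contact_force: [-0.3, 0.6, -1.6]
finger_gap: 0.0169
gripper_force: 59.7
```

Run:
```python
from h import *
a=.261;R=np.array([[np.cos(a),-np.sin(a)],[np.sin(a),np.cos(a)]]);J=np.array([.5335,.071])
f=grab('wrist','w3.png');s=manip.get_state();print(1e3*((s['ee_pos'][:2]-J)@R),s['ee_pos'][2],np.arctan2(-s['ee_rot'][0,0],s['ee_rot'][1,0]),s['clock'])
cv2.imwrite('pics/w3c.png',cv2.resize(f['image'][0:200,220:460],None,fx=2.5,fy=2.5,interpolation=2)[:,:,::-1])
```

```text
[-28.04379148  -1.13580917] 0.0864837195192937 0.26241818663297667 6.425
```

View pics/w3c.png

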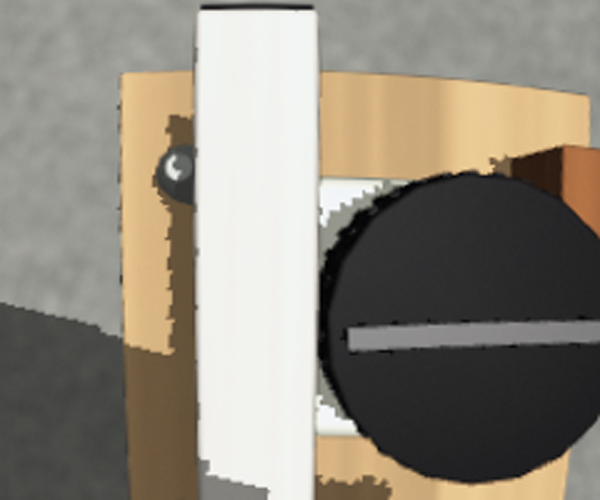

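Run:
```python
from h import *
a=.261;R=np.array([[np.cos(a),-np.sin(a)],[np.sin(a),np.cos(a)]]);J=np.array([.5335,.071])
tj=lambda P:1e3*((np.asarray(P)[:2]-J)@R)
f=grab('wrist');s=manip.get_state();print(tj(s['ee_pos']))
q=lambda x,y:(x/2.5+220-.3,y/2.5-.3)
for y in(100,170,300,430): print(y,[tj(at_zw(f,q(x,y),.1165)).round(1) for x in(196.5,199,315,318)])
print('post',tj(at_zw(f,q(179,167),.054)),'capL',tj(at_zw(f,q(327,325),.094)))
print('jar y edges',tj(at_zw(f,q(340,178),.058)),tj(at_zw(f,q(335,435),.058)))
g=grab('wrist');s=manip.get_state();print(tj(s['ee_pos']),s['clock'])
```

```text
[-28.19470852  -1.10418697]
100 [array([-37.4, 100.6]), array([-37. , 100.6]), array([-20.6, 100.6]), array([-20.1, 100.6])]
170 [array([-37.4,  90.2]), array([-37. ,  90.2]), array([-20.5,  90.2]), array([-20.1,  90.2])]
300 [array([-37.5,  71.2]), array([-37.2,  71.2]), array([-20.4,  71.2]), array([-19.9,  71.2])]
430 [array([-37.8,  51.6]), array([-37.5,  51.6]), array([-20. ,  51.6]), array([-19.6,  51.6])]
post [-45.83546869  96.51022019] capL [-16.43693265  65.00202655]
jar y edges [-10.59227736  93.7657939 ] [-10.63477164  35.71423765]
[-28.36975528  -1.03362231] 6.525
```

servo_tool([
  [[0,0,0.05,0,0,0],[0,0,0.09,0,0,0],[0,0,0.12,0,0,0],[0,0,0.133,0,0,0],[0,0,0.133,0,0,0]],
])

```text
clock: 7.15
ee_pos: [0.5058, 0.0626, 0.0318]
ee_rot: [[-0.259, 0.966, 0.0], [0.966, 0.259, -0.0], [-0.0, 0.0, -1.0]]
contact_force: [0.4, 0.4, -2.3]
finger_gap: 0.0174
gripper_force: 59.9
```

servo_tool([
  [[0,0.002,0.004,0,0,0],[0,0.002,0.004,0,0,0]],
])

```text
clock: 7.4
ee_pos: [0.5066, 0.0629, 0.0303]
ee_rot: [[-0.259, 0.966, 0.0], [0.966, 0.259, -0.0], [-0.0, 0.0, -1.0]]
contact_force: [-0.3, -0.1, -2.6]
finger_gap: 0.0173
gripper_force: 59.9
```

servo_tool([
  [[0,0.0025,0,0,0,0],[0,0.0025,0,0,0,0]],
])

```text
clock: 7.65
ee_pos: [0.5075, 0.0631, 0.0302]
ee_rot: [[-0.259, 0.966, 0.0], [0.966, 0.259, -0.0], [-0.0, 0.0, -1.0]]
contact_force: [0.3, 0.0, -1.9]
finger_gap: 0.0172
gripper_force: 59.9
```

servo_tool([
  [[0,0.0025,0,0,0,0],[0,0.0025,0,0,0,0]],
])

```text
clock: 7.9
ee_pos: [0.5084, 0.0634, 0.0301]
ee_rot: [[-0.259, 0.966, -0.0], [0.966, 0.259, -0.0], [0.0, -0.0, -1.0]]
contact_force: [0.1, 0.9, -3.0]
finger_gap: 0.0171
gripper_force: 60.0
```

servo_tool([
  [[0,0.0025,0.001,0,0,0],[0,0.0025,0.001,0,0,0]],
])

```text
clock: 8.15
ee_pos: [0.5094, 0.0637, 0.0296]
ee_rot: [[-0.259, 0.966, -0.0], [0.966, 0.259, 0.0], [0.0, -0.0, -1.0]]
contact_force: [-0.7, -0.9, -2.7]
finger_gap: 0.017
gripper_force: 60.0
```

servo_tool([
  [[0,0.0025,0,0,0,0],[0,0.0025,0,0,0,0]],
])

```text
clock: 8.4
ee_pos: [0.5097, 0.0638, 0.0295]
ee_rot: [[-0.259, 0.966, -0.001], [0.966, 0.259, -0.0], [-0.0, -0.001, -1.0]]
contact_force: [-3.6, -1.9, -2.0]
finger_gap: 0.017
gripper_force: 60.3
```

Run:
```python
from h import *
a=.261;R=np.array([[np.cos(a),-np.sin(a)],[np.sin(a),np.cos(a)]]);J=np.array([.5335,.071])
tj=lambda P:1e3*((np.asarray(P)[...,:2]-J)@R)
f=grab('wrist','w4.png');s=manip.get_state();print(tj(s['ee_pos']),s['contact_force'],s['clock'])
cv2.imwrite('pics/w4c.png',cv2.resize(f['image'][20:220,220:460],None,fx=2.5,fy=2.5,interpolation=2)[:,:,::-1])
```

```text
[-24.89058102  -0.83596826] [-4.74841226 -1.28567378 -0.03891722] 8.45
```

View pics/w4c.png

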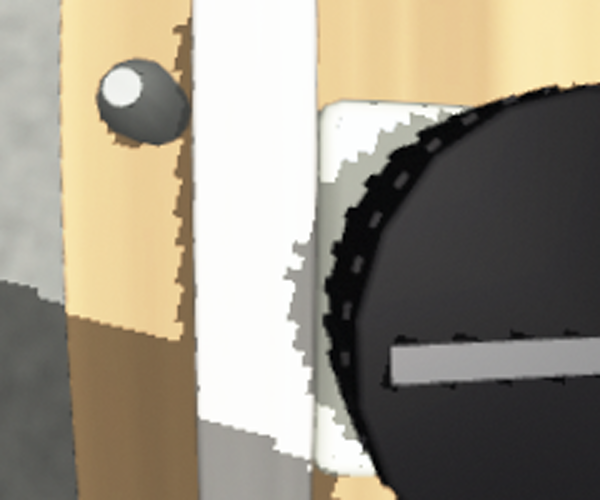

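servo_tool([
  [[0,-0.001,0,0,0,0],[0,-0.001,0,0,0,0],[0,-0.001,0,0,0,0]],
], jaw=0.45)

```text
clock: 8.82
ee_pos: [0.5103, 0.0638, 0.0298]
ee_rot: [[-0.259, 0.966, 0.001], [0.966, 0.259, 0.0], [-0.0, 0.001, -1.0]]
contact_force: [0.1, -0.2, -0.4]
finger_gap: 0.0385
gripper_force: 0.0
```

servo_tool([
  [[0,0,-0.1,0,0,0],[0,0,-0.2,0,0,0],[0,0,-0.3,0,0,0],[0,0,-0.3,0,0,0]],
])

```text
clock: 9.32
ee_pos: [0.5115, 0.0638, 0.1523]
ee_rot: [[-0.259, 0.966, 0.005], [0.966, 0.259, -0.0], [-0.001, 0.005, -1.0]]
contact_force: [0.9, -0.5, -0.1]
finger_gap: 0.0385
gripper_force: 0.0
```

Run:
```python
from h import *
a=.261;R=np.array([[np.cos(a),-np.sin(a)],[np.sin(a),np.cos(a)]]);J=np.array([.5335,.071])
tj=lambda P:1e3*((np.asarray(P)[...,:2]-J)@R)
f=grab('wrist','w5.png');s=manip.get_state();print(tj(s['ee_pos']),s['ee_pos'],np.arctan2(-s['ee_rot'][0,0],s['ee_rot'][1,0]),s['contact_force'],s['qpos'],s['clock'])
m=max(manip.masks_of('wrist','cap'),key=lambda m:m['score'])['mask'].astype(float)
th=np.linspace(0,2*np.pi,60)
def cyl(p): return [(p[0]+.029*np.cos(k),p[1]+.029*np.sin(k),z) for k in th for z in(.064,.094)]
p0=J+R@[.012,.065]
def c(u):
    q=sil(f,cyl(p0+.01*u),proj_w);return 1-np.minimum(q,m).sum()/np.maximum(q,m).sum()
o=minimize(c,[.1,.1],method='Nelder-Mead',options=dict(initial_simplex=[[0,0],[.3,0],[0,.3]]))
print('cap',p0+.01*o.x,1e3*((p0+.01*o.x-J)@R),o.fun)
m=manip.masks_of('wrist','straightedge');print([(x['score'],x['position']) for x in m])
for x,y in((-.026,0),):print(proj_w(f,[*(J+R@[x,y]),.06]))
print('bar',tj(fit([(f,m[0]['mask'].astype(float))],(*(J+R@[-.026,0]),a),(.018,.23,.048),.012,proj_w)[0]))
```

```text
[-23.90917233  -1.03397808] [0.51066739 0.06383135 0.15060023] 0.2624199072442057 [ 0.79926048 -0.47784783  0.11063128] [-1.95552999e+00  1.62031942e+01 -1.40724114e+01  5.95773118e+01
  4.03326497e-03  7.30088736e+01] 9.375
cap [0.52895197 0.13644965] [12.49507771 64.40663053] 0.025358840839352137
[(0.77, [91.0, 383.6]), (0.56, [318.4, 170.5])]
[318.77435458 196.5463544 ]
bar [-33.34507537  -4.24851361]
```

View pics/w5.png

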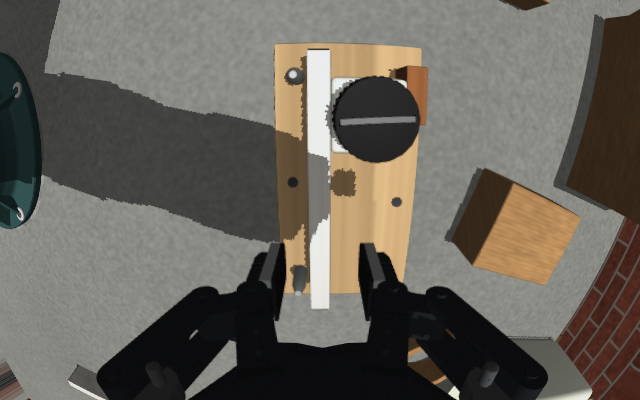

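servo_tool([
  [[0.164,0.092,0,0,0,0],[0.164,0.092,0,0,0,0],[0.164,0.092,0.05,0,0,0],[0.164,0.092,0.1,0,0,0],[0.164,0.092,0.1,0,0,0]],
], jaw=1)

```text
clock: 10.1
ee_pos: [0.5271, 0.1363, 0.1079]
ee_rot: [[-0.259, 0.966, -0.004], [0.966, 0.259, -0.001], [0.0, -0.004, -1.0]]
contact_force: [0.1, 0.1, 1.0]
finger_gap: 0.0851
gripper_force: 0.0
```

Run:
```python
from h import *
a=.261;R=np.array([[np.cos(a),-np.sin(a)],[np.sin(a),np.cos(a)]]);J=np.array([.5335,.071])
tj=lambda P:1e3*((np.asarray(P)[...,:2]-J)@R)
f=grab('wrist');s=manip.get_state();print(tj(s['ee_pos']),s['ee_pos'],s['finger_gap'],s['clock'])
t=grab('top');q=proj(t,[*(J+R@[-.026,0]),.05])
m=manip.masks_of('wrist','straightedge')+[];print([(x['score'],x['position'],x['mask'].sum()) for x in m])
t=grab('side','s2.png');m=manip.masks_of('side','straightedge');q=proj(t,[*(J+R@[-.026,0]),.036]);print(q,[(x['score'],x['position'],x['mask'].sum()) for x in m])
b=min(m,key=lambda x:np.hypot(*(np.array(x['position'])-q)))
p,c=fit([(t,b['mask'].astype(float))],(*(J+R@[-.026,0]),a),(.018,.23,.048),.012);print('bar',tj(p),p[2],c)
cv2.imwrite('pics/s2c.png',cv2.resize(t['image'][110:260,210:410],None,fx=4,fy=4,interpolation=2)[:,:,::-1])
```

```text
[11.31459324 64.68620871] [0.52773933 0.13641514 0.10901472] 0.08564481872575946 10.15
[(0.89, [270.6, 233.9], np.int64(5607))]
[296.87305784 198.91630101] [(0.89, [359.5, 374.9], np.int64(1059)), (0.62, [294.8, 199.8], np.int64(859)), (0.3, [288.4, 170.2], np.int64(296))]
bar [-24.8514769    1.54580605] 0.23213981678140633 0.23907391487451157
```

View pics/s2c.png

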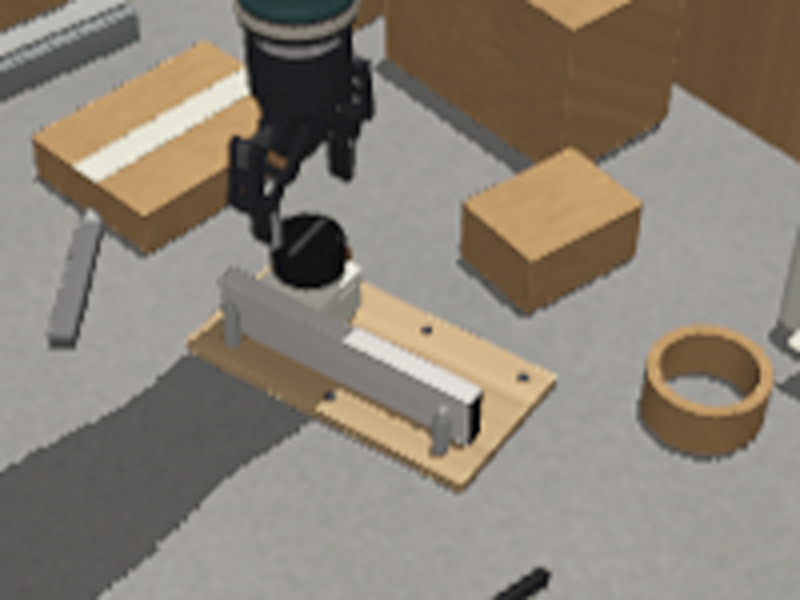

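servo_tool([
  [[0,0,0.06,0,0,0],[0,0,0.115,0,0,0],[0,0,0.115,0,0,0],[0,0,0.115,0,0,0]],
])

```text
clock: 10.85
ee_pos: [0.5289, 0.1367, 0.0647]
ee_rot: [[-0.259, 0.966, 0.001], [0.966, 0.259, 0.0], [-0.0, 0.001, -1.0]]
contact_force: [0.2, 0.4, -0.1]
finger_gap: 0.0859
gripper_force: 0.0
```

servo_tool([
  [[0,0,0,0,0,0],[0,0,0,0,0,0],[0,0,0,0,0,0],[0,0,0,0,0,0]],
], jaw=0)

```text
clock: 11.35
ee_pos: [0.529, 0.1368, 0.0647]
ee_rot: [[-0.259, 0.966, 0.002], [0.966, 0.259, 0.0], [-0.0, 0.002, -1.0]]
contact_force: [-1.4, -0.3, 9.6]
finger_gap: 0.0565
gripper_force: 61.5
```

servo_tool([
  [[0,0,-0.001,0,0,-0.08],[0,0,-0.002,0,0,-0.16],[0,0,-0.003,0,0,-0.24],[0,0,-0.004,0,0,-0.32]],
])

```text
clock: 11.85
ee_pos: [0.5296, 0.1368, 0.066]
ee_rot: [[-0.695, 0.719, 0.002], [0.719, 0.695, 0.0], [-0.001, 0.002, -1.0]]
contact_force: [4.9, 0.2, -1.9]
finger_gap: 0.0563
gripper_force: 63.7
```

Run:
```python
from h import *
f=grab('wrist','w6.png');s=manip.get_state();print(s['ee_pos'],np.degrees(np.arctan2(s['ee_rot'][1,0],s['ee_rot'][0,0])),s['contact_force'],s['wrist_torque'],s['finger_gap'])
```

```text
[0.52955323 0.13677139 0.06596898] 134.3951557542807 [ 4.20908875 -0.53365583  0.66154283] [-0.02854567 -0.82091173 -0.09025154] 0.05615300731556508
```

View pics/w6.png

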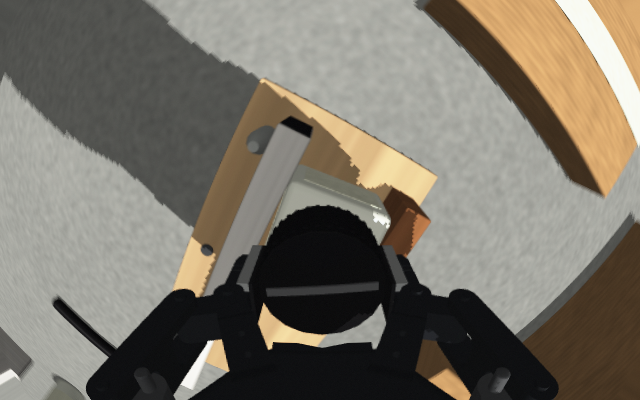

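servo_tool([
  [[0,0,-0.001,0,0,-0.08],[0,0,-0.002,0,0,-0.16],[0,0,-0.003,0,0,-0.24],[0,0,-0.003,0,0,-0.32],[0,0,-0.003,0,0,-0.4],[0,0,-0.003,0,0,-0.48],[0,0,-0.003,0,0,-0.54],[0,0,-0.003,0,0,-0.54]],
])

```text
clock: 12.9
ee_pos: [0.529, 0.1367, 0.0669]
ee_rot: [[-0.999, -0.04, 0.001], [-0.04, 0.999, 0.0], [-0.001, -0.0, -1.0]]
contact_force: [3.2, -0.5, 3.4]
finger_gap: 0.0561
gripper_force: 64.8
```

Run:
```python
from h import *
f=grab('wrist','w7.png');s=manip.get_state();print(s['ee_pos'],np.degrees(np.arctan2(s['ee_rot'][1,0],s['ee_rot'][0,0])),s['contact_force'],s['wrist_torque'],s['finger_gap'])
```

```text
[0.52895742 0.13669938 0.06693646] -177.76273558198378 [ 2.1415501  -0.85987072  3.75760397] [-0.03467791 -0.56408516 -0.04247553] 0.05559167053454703
```

View pics/w7.png

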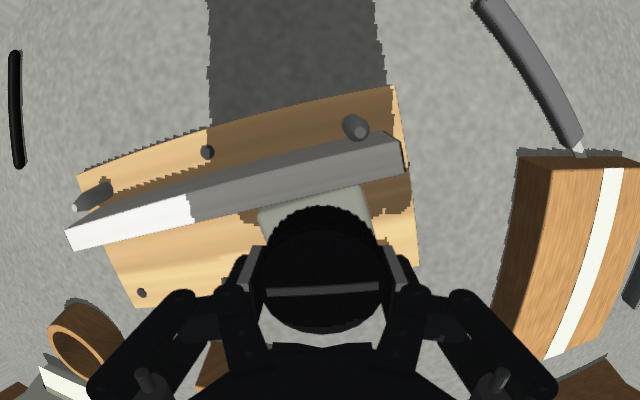

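servo_tool([
  [[0,0,-0.012,0,0,0],[0,0,-0.025,0,0,0],[0,0,-0.025,0,0,0]],
])

```text
clock: 13.32
ee_pos: [0.5284, 0.1367, 0.0769]
ee_rot: [[-0.999, -0.042, 0.0], [-0.042, 0.999, 0.0], [-0.0, 0.0, -1.0]]
contact_force: [-0.9, 0.8, -0.4]
finger_gap: 0.0564
gripper_force: 64.5
```

servo_tool([
  [[0,0,-0.02,0,0,0],[0,0,-0.04,0,0,0],[0,0,-0.06,0,0,0],[0,0,-0.079,0,0,0],[0,0,-0.079,0,0,0],[0,0,-0.079,0,0,0],[0,0,-0.079,0,0,0],[0,0,-0.079,0,0,0]],
])

```text
clock: 14.32
ee_pos: [0.5283, 0.1367, 0.1079]
ee_rot: [[-0.999, -0.042, -0.0], [-0.042, 0.999, -0.0], [0.0, -0.0, -1.0]]
contact_force: [0.7, 0.0, -0.3]
finger_gap: 0.056
gripper_force: 64.5
```

Run:
```python
from h import *
f=grab('wrist');t=grab('side');s=manip.get_state();print(s['ee_pos'],s['contact_force'],s['wrist_torque'],s['finger_gap'],s['gripper_force'],s['clock'])
a=cv2.resize(t['image'][110:260,210:410],(700,525),interpolation=2)[:300]
b=cv2.resize(f['image'][60:340],(686,300),interpolation=2)
cv2.imwrite('pics/end.png',np.vstack([a[:,:686],b])[:,:,::-1])
```

```text
[0.52837129 0.13670777 0.10795651] [ 0.23245495 -0.06411233 -0.88503744] [ 0.00323725 -0.0276494  -0.00700486] 0.0561615697988175 64.49021342676133 14.425
```

View pics/end.png

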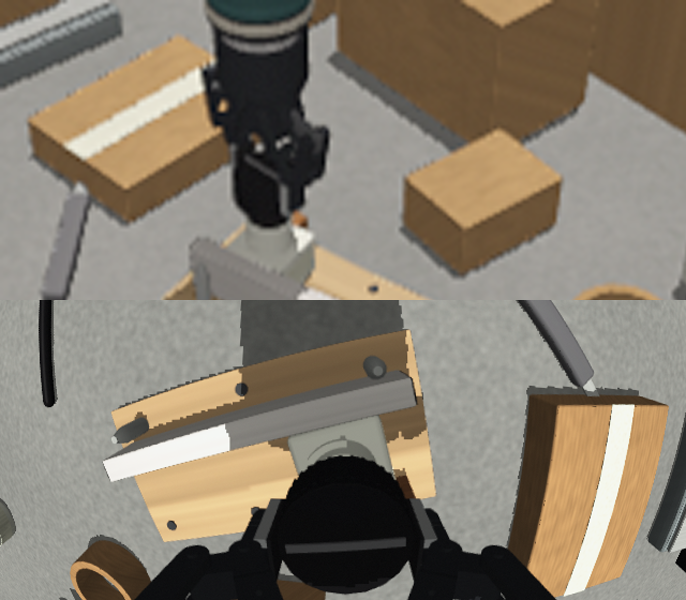

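```bash
python3 -c "
from station import manip
print(manip.hand_in())"
```

```text
the job is handed in; nothing more can be done
None
```

The straightedge stands in the slot flush against the jar and across both posts. The cap is unscrewed and held level, about 14 mm by arm readings above the jar's mouth. In the last pictures the jar is still square in the jig. I handed the job in at about 14.4 s, and no verdict was returned.

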